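# Unlock a wire bobbin and slide it off its spindle

### The arm

A 6-joint arm with a two-finger parallel gripper is mounted at the origin on the work surface. World frame = base frame: x ahead of the robot, y to its left, z up, the work surface at z = 0. Lengths are in mm, angles in rad, forces in N, time in s.
With the tool pointing down it reaches from about 400 to 825 mm from the base axis. Payload 7 kg.
Tool frame: the origin (TCP) lies at the very end of the fingers, on their centre line; the grasp point (between the pads) lies 19 mm behind it; z points along the fingers, y is the line along which they close (so a half turn about z gives the same grasp; the last joint's range is limited). The gripper opens to 88 mm and grips with 3 to 60 N. Pads are 19 mm wide; open, the fingers measure 130 mm over their backs; the gripper's body (78 mm by 193 mm) begins 47 mm behind the grasp point.
Start: joints at [1.542, 0.359, 0.012, 0, -1.224, -0.288], TCP at [210.289, 641.384, 226.561] pointing down, gripper open.
Joint ranges: [-3.07, 3.07], [-1.43, 2.12], [-1.02, 1.25], [-3.03, 1.67], [-3.05, -0], [-3.03, 3.03]. Speed limits (rad/s): [2.39, 2.39, 3.01, 3.14, 3.14, 3.14].

### API

Orientations are given as a unit quaternion [x, y, z, w].
In Python, from plant import bot gives the robot as it stands. Calls block until the motion is done:
- bot.move_ptp(position, orientation): joint-space move of the TCP to a pose.
- bot.line_to(position, velocity=150, ori=None): straight line of the TCP; ori=None keeps the orientation; velocity is the mean speed in mm/s.
- bot.move_joints(angles): joint-space move.
- bot.move_gripper(opening, force=None): finger opening in mm; force is the grip in N (None keeps the last); returns when the fingers have stopped.
- bot.pause(seconds).
- bot.solve_ik(position, orientation): joint angles nearest the present ones, or None.
- bot.read_state(): the state.
- bot.camera(name): name is "scene" or "top" or "wrist"; returns the picture (384x512x3 uint8, red, green, blue); there is no depth.
- bot.get_calibration(name): a dict with "fx", "fy", "cx", "cy" (pixels), "view" (4x4, takes a point from world to camera coordinates); the wrist camera has in their place "T_tool_cam" (4x4, takes a point from camera to tool coordinates, whose origin is the TCP and whose axes are the flange's). Camera axes: x right, y up, looking along -z (the intrinsics and any distortion apply to the point x, -y, -z); pixel columns grow to the right and rows downward; lengths in mm; the calibration is good to about 2 mm. A picture is of the moment at which its call begins: read the wrist's pose just before it. get_calibration takes no time and is no camera call.
A pose or a line that the arm cannot do raises bot.Unreachable and nothing moves.
- bot.close_job(): hands the job in; it is judged then, once.
The state is a dict: "t": time; "joint_pos": joint angles; "qvel": joint speeds; "tau": joint torques, N m; "tcp_pos": TCP position; "eef_rot": TCP orientation; "contact_force": force on the tool from outside, world axes, zero at the start; "moment": the same for the moment, N m; "width": finger opening in mm; "finger_force": force on a finger pad.
Only numpy, scipy, OpenCV 4.12 (cv2) and the standard library are available. Lean on these libraries where they do the work, as an engineer would, in place of code of your own. Each camera call takes 0.05 s, during which the arm holds its last target. There are 200 camera calls.

### The job

The copper-wound bobbin is locked on its upright spindle by a red cross-pin: turn it, for example by pushing its yellow finger peg round, until its keyways meet the pin and you feel it spring up a little and stop turning. Then slide it straight up off the spindle and stand it upright, peg on top, flat on the floor of the shallow white tray, without dropping it. Leave the bottle, the lens tube and the spare reel standing where they are.

Things in the scene. Friction and masses are not known exactly. Their poses are not given: they have to be found in the camera images.
- bobbin: Bobbin: two blue flanges 60 mm diameter (bottom 6, top 9 mm thick, its rim is good to grip), copper winding 51 mm diameter, 45 mm tall without peg, 0.15-0.25 kg. Origin: centre of underside, z up its axis. Bore 15 mm wide (1.5 mm play round the spindle) with two keyways 9 mm wide, to 13.5 mm from the axis, full height, along its own +x and -x. At first pressed up against the pin.
- peg_tip (a point): Top centre of the yellow finger peg on the bobbin's top flange: 8 mm diameter, 26 mm tall, 23 mm from the bobbin's axis on its own +x side.
- stand: Fixed round grey stand, 90 mm diameter, foot 25 mm high. Origin: centre of its underside, on the work surface; its yaw means nothing. On the foot a brass spring plate, 44 mm diameter, that pushes the bobbin up. The bobbin needs a turn of 30 to 150 degrees, either way; when keyways and pin agree within about 10 degrees the plate lifts it 6 mm and the pin in the keyways stops it turning.
- spindle_tip (a point): Tip of the 12 mm steel spindle, 87 mm above the stand's underside. A red cross-pin 5 mm thick, 23 mm long, runs level through the spindle, its centre 7.5 mm below this point, just above the locked bobbin. Which way the pin points varies and is not told by any pose. Unlocked, the bobbin lifts straight up, kept at that angle until its underside is above this tip.
- tray: Fixed shallow white open tray, 160 mm (own x) by 150 mm (own y), 18 mm high, walls 4 mm, floor 4 mm thick. Origin: centre of its underside, on the work surface. Empty.
- bottle: Bystander: small glass bottle with a yellow cap, 52 mm diameter, 100 mm tall, standing loose. Origin: centre of its underside.
- lens_tube: Bystander: black lens tube, 38 mm diameter, 85 mm tall, standing loose. Origin: centre of its underside.
- spare_reel: Bystander: small black reel of green wire, 52 mm diameter, 30 mm tall, loose. Origin: centre of its underside.
Things that resemble listed ones, but are neither listed nor needed, are in the scene too. Of the things like the bobbin, leave any that is green or turquoise; of the rest the smaller one is meant.

How it is judged (in metres and radians):
On the way, in this order (a step that is already met when the one before it is completed fails the run):
1. the bobbin, turned to its keyways, has sprung up onto the pin, upright on the spindle (z of bobbin in the frame of stand above 0.0355 m and horizontal distance between bobbin and stand below 0.006 m and angle between bobbin's own z axis and vertical below 0.12 rad), for 0.1 s.
2. the bobbin is clear above the spindle's tip (z of bobbin in the frame of stand above 0.086 m).
At the end, for the whole second after the job is handed in: The bobbin stands at rest on the tray's floor inside its walls (axis within 50 mm of the tray's centre along both its sides, underside within 3 mm of the floor), upright within 0.08 rad with the peg on top, released (x of bobbin in the frame of tray between -0.05 and 0.05 m and y of bobbin in the frame of tray between -0.05 and 0.05 m and z of bobbin in the frame of tray below 0.007 m and angle between bobbin's own z axis and vertical below 0.08 rad and linear speed of bobbin below 0.02 m/s and angular speed of bobbin below 0.2 rad/s); the robot touches nothing.
It fails at once if the bobbin is dropped: it moves faster than 0.5 m/s, away from the stand, with no finger on it (linear speed of bobbin above 0.5 m/s and contact force between the fingers and bobbin below 0.05 N and horizontal distance between bobbin and stand above 0.05 m).
It fails at once if the bottle is moved by more than 25 mm or tipped by more than 0.3 rad (distance of bottle from where it was at the start of the episode above 0.025 m or angle between bottle's own z axis and vertical above 0.3 rad).
It fails at once if the lens tube is moved by more than 25 mm or tipped by more than 0.3 rad (distance of lens_tube from where it was at the start of the episode above 0.025 m or angle between lens_tube's own z axis and vertical above 0.3 rad).
It fails at once if the spare reel is moved by more than 25 mm or tipped by more than 0.3 rad (distance of spare_reel from where it was at the start of the episode above 0.025 m or angle between spare_reel's own z axis and vertical above 0.3 rad).
It also fails if it takes over 72 s, if anything falls off the work surface, if the arm or the gripper's body presses on something with over 40 N, if the wrist force passes 120 N, or if a joint passes its speed limit or range.

## Working session

There is one attempt and no reset: what is moved stays moved. The work goes in short steps, each a Python script; the robot and the scene stay as the last script left them, time stands still between calls to the robot, and variables do not carry over. Pictures are saved under pics/ and viewed, at most 10 in all, crops included, and the job is handed in when it is done.

```bash
mkdir -p pics; ls; python3 - <<'E'
from plant import bot
import cv2,numpy as np
for n in("scene","top"):
    cv2.imwrite(f"pics/{n}0.png",cv2.cvtColor(bot.camera(n),cv2.COLOR_RGB2BGR))
    print(n,bot.get_calibration(n))
print(bot.get_calibration("wrist"))
s=bot.read_state();print(s)
E
```

```text
pics
scene {'fx': 479.26493081609624, 'fy': 479.26493081609624, 'cx': 254.78227912500358, 'cy': 190.90937814277282, 'view': array([[-2.40860090e-01,  9.70545083e-01,  5.35343514e-03,
         1.23130173e+02],
       [-7.79469280e-01, -1.96721413e-01,  5.94750643e-01,
         3.83148607e+02],
       [ 5.78285448e-01,  1.39078855e-01,  8.03892414e-01,
        -1.25268469e+03],
       [ 0.00000000e+00,  0.00000000e+00,  0.00000000e+00,
         1.00000000e+00]])}
top {'fx': 362.94412278338655, 'fy': 362.94412278338655, 'cx': 255.65199485958055, 'cy': 185.448195673988, 'view': array([[-9.88071696e-03, -9.99936148e-01,  5.48369498e-03,
         7.52520125e+00],
       [ 9.95140721e-01, -9.29576837e-03,  9.80231344e-02,
        -5.39285117e+02],
       [-9.79659002e-02,  6.42558702e-03,  9.95169028e-01,
        -7.48787780e+02],
       [ 0.00000000e+00,  0.00000000e+00,  0.00000000e+00,
         1.00000000e+00]])}
{'fx': 341.8787310142278, 'fy': 341.8787310142278, 'cx': 259.4076162898355, 'cy': 190.62304815306004, 'T_tool_cam': array([[-4.06795577e-04,  9.66717810e-01,  2.55844698e-01,
  
[... 295 characters left out ...]
int_pos': array([ 1.54211364e+00,  3.59345195e-01,  1.11496319e-02, -3.05361807e-04,
       -1.22411125e+00, -2.88118699e-01]), 'qvel': array([ 1.74592359e-04, -2.02261452e-03,  2.27067337e-03,  2.29350141e-03,
       -9.52715291e-05, -7.00450758e-04]), 'tau': array([-1.43885976e-03, -5.84162807e+01,  2.93747270e+01,  7.01555640e+00,
        1.01020015e-02, -5.58214424e-05]), 'tcp_pos': array([210.16049265, 640.98428617, 225.69722792]), 'eef_rot': array([ 9.87472326e-01, -1.57790412e-01, -4.46573528e-05,  7.67469513e-04]), 'contact_force': array([-0.33332323, -0.28511502, -0.51574443]), 'moment': array([ 0.0244432 , -0.00791039,  0.02476799]), 'finger_force': 0.0, 'width': 87.38643254382994}
```

View pics/top0.png

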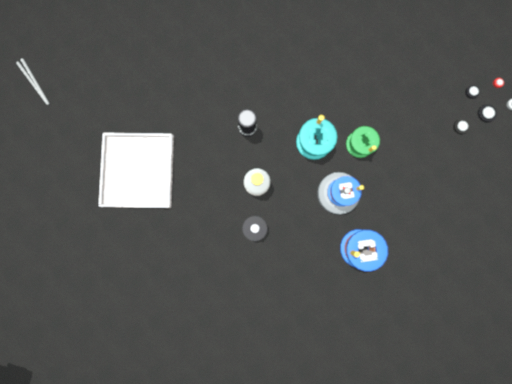

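View pics/scene0.png

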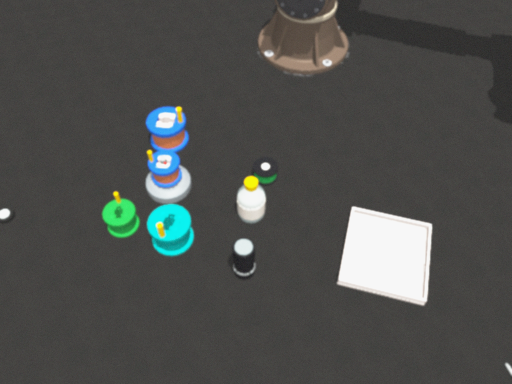

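Candidates in the top view are turquoise (317,139), green (363,142), small blue on the grey stand (345,191) and larger blue (367,250). Green and turquoise are ruled out. Of the two blue ones the smaller, on the grey stand at (345,191), fits. I'll find its position, then confirm it in a wrist close-up.

```bash
cat > h.py <<'E'
from plant import bot
import cv2,numpy as np
from scipy.spatial.transform import Rotation as R
def down(yaw): # tool z down, tool x at angle yaw in world
    return (R.from_euler('z',yaw)*R.from_euler('x',np.pi)).as_quat()
def cam(name):
    c=bot.get_calibration(name)
    if name=="wrist":
        s=bot.read_state();T=np.eye(4);T[:3,:3]=R.from_quat(s['eef_rot']).as_matrix();T[:3,3]=s['tcp_pos']
        M=T@c['T_tool_cam']
    else: M=np.linalg.inv(c['view'])
    return c,M,bot.camera(name)
def ray(c,M,u,v,z):
    d=M[:3,:3]@np.array([(u-c['cx'])/c['fx'],-(v-c['cy'])/c['fy'],-1]);o=M[:3,3]
    return o+d*(z-o[2])/d[2]
def proj(c,M,p):
    q=np.linalg.inv(M)@np.append(p,1);return c['cx']-c['fx']*q[0]/q[2],c['cy']+c['fy']*q[1]/q[2]
def hsv(im,lo,hi): return cv2.inRange(cv2.cvtColor(im,cv2.COLOR_RGB2HSV),lo,hi)
def blobs(m,a=60):
    n,l,s,ce=cv2.connectedComponentsWithStats(m)
    return [(s[i],ce[i]) for i in range(1,n) if s[i][4]>a]
def save(n,im): cv2.imwrite(f"pics/{n}.png",cv2.cvtColor(im,cv2.COLOR_RGB2BGR))
E
python3 - <<'E'
from h import *
c,M,im=cam("top")
for s,ce in blobs(hsv(im,(105,120,80),(120,255,255)),100):
    print("blue",s,ce,ray(c,M,s[0]+s[2]/2,s[1]+s[3]/2,70))
m=hsv(im,(0,0,120),(179,60,255))
for s,ce in blobs(m,300): print("white",s,ray(c,M,s[0]+s[2]/2,s[1]+s[3]/2,18))
p=ray(c,M,137,170,0)
# tray rect
cn=max(cv2.findContours(m,0,2)[0],key=cv2.contourArea);b=cv2.boxPoints(cv2.minAreaRect(cn));print([ray(c,M,*q,18).round() for q in b])
for n,u,v,z in(("bottle",258,180,100),("lens",248,119,85),("reel",255,229,30),("turq",317,139,60),("green",364,141,50),("bigblue",368,250,60)): print(n,ray(c,M,u,v,z).round())
E
```

```text
blue [340 229  48  43 419] [360.81861575 249.        ] [ 403.3739131  -211.02790424   70.        ]
white [ 16  58  33  47 342] [776.07541805 494.15042238  18.        ]
white [  98  132   76   76 5478] [576.18612624 260.95132727  18.        ]
white [243 168  28  28 495] [547.62877361  -0.70090589  18.        ]
white [318 172  40  43 608] [ 521.05238711 -175.20009236   18.        ]
white [354 239  23  23 326] [ 399.0545374  -229.81790317   18.        ]
[array([497., 341.,  18.]), array([662., 342.,  18.]), array([657., 181.,  18.]), array([492., 183.,  18.])]
bottle [543.  -2. 100.]
lens [668.  17.  85.]
reel [447.   5.  30.]
turq [ 632. -125.   60.]
green [ 629. -226.   50.]
bigblue [ 403. -222.   60.]
```

```bash
python3 - <<'E'
from h import *
c,M,im=cam("top")
p=ray(c,M,345,191,75);print(p)
for y in np.radians(range(-180,180,30)):
    try: q=bot.solve_ik([p[0],p[1],180],down(y))
    except Exception as e: q=None
    print(round(np.degrees(y)),None if q is None else np.round(q,2))
bot.move_ptp([p[0],p[1],230],down(np.radians(-20)))
bot.line_to([p[0],p[1],180])
c,M,im=cam("wrist");save("w1",im);print(bot.read_state()['tcp_pos'],bot.read_state()['t'],bot.read_state()['joint_pos'].round(2))
print(M.tolist())
E
```

```text
[ 521.72073351 -176.04980124   75.        ]
-180 [ 0.03  0.19 -0.33 -0.   -1.05 -1.6 ]
-150 [ 0.03  0.19 -0.33  0.   -1.05 -1.08]
-120 [ 0.03  0.19 -0.33  0.   -1.05 -0.55]
-90 [ 0.03  0.19 -0.33  0.   -1.05 -0.03]
-60 [ 0.03  0.19 -0.33  0.   -1.05  0.49]
-30 [ 0.03  0.19 -0.33  0.   -1.05  1.02]
0 [ 0.03  0.19 -0.33  0.   -1.05  1.54]
30 [ 0.03  0.19 -0.33  0.   -1.05  2.06]
60 [ 0.03  0.19 -0.33  0.   -1.05  2.59]
90 None
120 [ 0.03  0.19 -0.33 -0.   -1.05 -2.65]
150 [ 0.03  0.19 -0.33 -0.   -1.05 -2.12]
[ 522.47649006 -176.05804074  180.94666787] 3.8 [ 0.03  0.19 -0.33  0.   -1.05  1.19]
[[-0.3417912940267956, 0.9083883720967305, 0.2408511506448335, 587.397462878739], [-0.9397755428684964, -0.3305939376498124, -0.08677313763726029, -199.21479735388124], [0.000800221039127252, -0.2560043238475549, 0.9666753052693778, 337.5384013046102], [0.0, 0.0, 0.0, 1.0]]
```

View pics/w1.png

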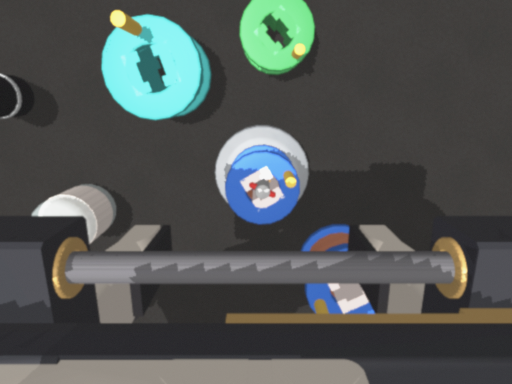

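The wrist view shows the small blue bobbin on the grey stand at (262,185), with peg tip at (291,182). The larger blue one is at (340,290), partly hidden. Next I'll make the confirming crop and locate the pin.

```bash
python3 - <<'E'
from h import *
im=cv2.cvtColor(cv2.imread("pics/w1.png"),cv2.COLOR_BGR2RGB)
save("w1c",cv2.resize(im[135:235,205:320],None,fx=6,fy=6,interpolation=cv2.INTER_CUBIC)[:600,:690])
c=bot.get_calibration("wrist")
M=np.array([[-0.3417912940267956, 0.9083883720967305, 0.2408511506448335, 587.397462878739], [-0.9397755428684964, -0.3305939376498124, -0.08677313763726029, -199.21479735388124], [0.000800221039127252, -0.2560043238475549, 0.9666753052693778, 337.5384013046102], [0,0,0,1]])
np.save("M1.npy",M)
def sh(n,m,z):
    for s,ce in blobs(m,4):
        if 205<ce[0]<320 and 125<ce[1]<235: print(n,s,ce.round(1),ray(c,M,*ce,z).round(1))
red=hsv(im,(0,120,70),(8,255,255))|hsv(im,(172,120,70),(179,255,255))
sh("red",red,79.5); sh("yel",hsv(im,(20,140,100),(35,255,255)),101)
b=hsv(im,(105,120,150),(120,255,255)); sh("blue",b,75)
b[:125]=0;b[235:]=0;b[:,:205]=0;b[:,320:]=0
h=cv2.convexHull(np.vstack(cv2.findContours(b,0,2)[0]));print(cv2.fitEllipse(h),cv2.minEnclosingCircle(h))
E
```

```text
red [250 183   7   6  30] [252.8 185.3] [ 528.9 -172.7   79.5]
red [270 191   5   6  22] [272.  193.9] [ 517.3 -184.4   79.5]
yel [285 172   8   7  38] [287.8 174.9] [ 532.4 -200.8  101. ]
yel [287 182   8   4  22] [290.2 183.8] [ 525.7 -200.3  101. ]
blue [ 226  145   74   79 2502] [260.6 189.6] [ 522.4 -176.8   75. ]
((274.0252380371094, 195.12538146972656), (78.30200958251953, 113.27110290527344), 134.8437957763672) ((278.6949768066406, 194.69496154785156), 56.29735565185547)
```

View pics/w1c.png

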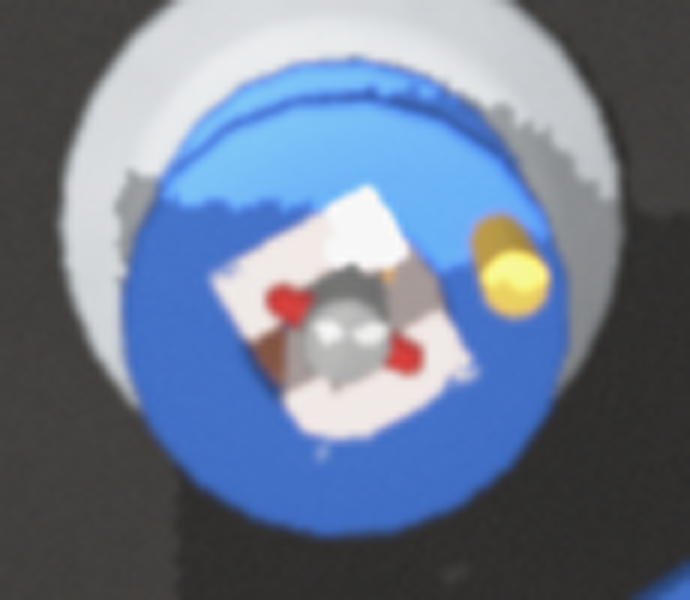

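The crop confirms it: the smaller blue bobbin, with the red pin running from (253,185) to (272,194) and the peg tip at (290.5,182). That puts the peg at about −81° and the pin at about 45°/−135°, so a turn of about −54° lines them up. I'll grip the rim with the fingers roughly along y, clear of the neighbours, and turn the wrist.

```bash
python3 - <<'E'
from h import *
c=bot.get_calibration("wrist");M=np.load("M1.npy")
ax=ray(c,M,262.5,187.5,75);pk=ray(c,M,290.5,182,101);print(ax,pk)
a=(ax+ray(c,M,262.4,189.6,79.5))/2; d=pk-a;print(a,np.degrees(np.arctan2(d[1],d[0])),np.hypot(d[0],d[1]))
X,Y=a[0],a[1];np.save("ax.npy",[X,Y])
f=lambda:(lambda s:print(round(s['t'],1),s['tcp_pos'].round(1),s['contact_force'].round(1),s['moment'].round(2),round(s['width'],1),round(s['finger_force'],1)))(bot.read_state())
bot.move_gripper(86)
bot.move_ptp([X,Y,150],down(np.radians(27)));f()
bot.line_to([X,Y,54],velocity=60);f()
bot.move_gripper(50,force=12);f()
for y in np.arange(27-9,27-55,-9):
    bot.line_to([X,Y,54],ori=down(np.radians(y)));f()
E
```

```text
[ 523.55293705 -178.82617351   75.        ] [ 526.86296589 -200.92461919  101.        ]
[ 523.31830282 -178.67714796   77.25      ] -80.94722355667176 22.528084967992143
4.9 [ 523.5 -178.7  150.3] [0.1 0.  0.4] [-0.09 -0.06 -0.01] 85.9 0.0
6.6 [ 523.6 -178.7   54.4] [-0.  -0.1 -0.5] [-0.12 -0.03  0.  ] 86.1 0.0
7.2 [ 523.3 -178.6   54. ] [-0.3  1.4  0.9] [ 0.35  0.18 -0.04] 60.5 12.0
7.5 [ 523.3 -178.7   54. ] [-0.3  0.1  1.5] [0.19 0.13 0.03] 60.0 12.0
7.8 [ 523.2 -178.8   54. ] [-0.7 -1.   0.3] [-0.14  0.13 -0.01] 60.0 12.0
8.1 [ 523.2 -178.8   54. ] [-1.6 -1.7  0.8] [-0.42  0.37  0.05] 60.0 12.0
8.4 [ 523.3 -178.8   54.1] [-0.7 -1.3  2.1] [-0.48  0.44 -0.01] 60.1 12.0
8.7 [ 523.4 -178.8   54.1] [-0.2 -2.1  2.7] [-0.62  0.44  0.08] 60.0 12.0
9.0 [ 523.3 -178.7   54. ] [-1.5 -1.1  2.9] [-0.78  0.44  0.02] 60.3 12.0
```

```bash
python3 - <<'E'
from h import *
X,Y=np.load("ax.npy")
bot.move_gripper(86);bot.pause(.3)
bot.line_to([X,Y,180],velocity=120)
c,M,im=cam("wrist");np.save("M2.npy",M)
u,v=proj(c,M,[X,Y,80]);u,v=int(u),int(v);print(u,v)
cr=im[max(v-55,0):v+45,u-57:u+57];save("w2c",cv2.resize(cr,None,fx=6,fy=6,interpolation=cv2.INTER_CUBIC)[:600])
E
```

```text
259 191
```

View pics/w2c.png

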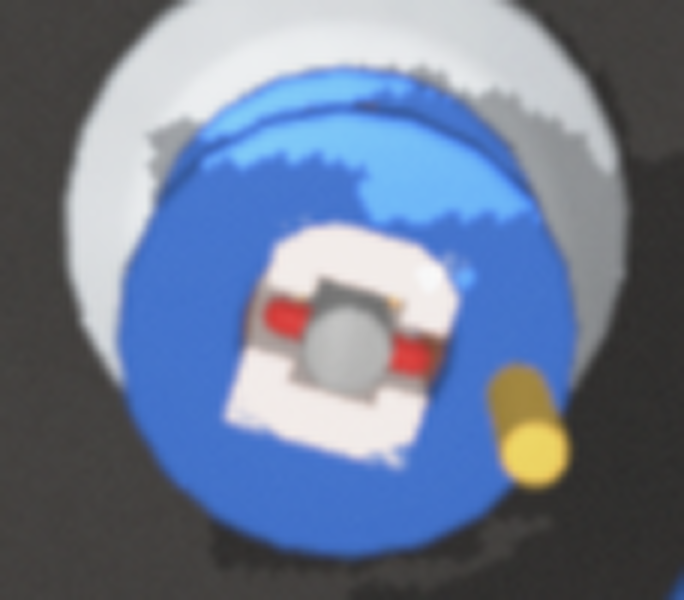

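The pin now lies inside the keyways, from (285,318) to (412,357) in the crop. The flange also looks about 2% larger, which matches the bobbin having sprung up 6 mm. Next: regrip and lift.

```bash
python3 - <<'E'
from h import *
X,Y=np.load("ax.npy")
f=lambda:(lambda s:print(round(s['t'],1),s['tcp_pos'].round(1),s['contact_force'].round(1),s['moment'].round(2),round(s['width'],1),round(s['finger_force'],1)))(bot.read_state())
bot.line_to([X,Y,60],velocity=80);f()
bot.move_gripper(50,force=25);f()
for z in (66,75,90,105,120,150,185):
    bot.line_to([X,Y,z],velocity=40);f()
    s=bot.read_state()
    if np.abs(s['contact_force']).max()>15 or s['width']<57: print("stop");break
c,M,im=cam("scene");save("s2",cv2.resize(im[60:260,60:320],None,fx=3,fy=3)[:600])
E
```

```text
12.9 [ 523.7 -178.7   60.5] [-0.5  0.2 -0.6] [-0.04  0.03 -0.02] 86.1 0.0
13.5 [ 523.3 -178.8   60.1] [-0.5 -0.5  1. ] [-0.18  0.1   0.02] 59.2 25.0
13.8 [ 523.5 -178.6   66.2] [-0.1  0.1 -2. ] [-0.    0.04 -0.02] 59.4 25.0
14.1 [ 523.6 -178.7   75.4] [ 0. -0. -2.] [-0.04  0.04  0.03] 59.6 25.0
14.7 [ 523.4 -178.7   90.2] [-0.2 -0.3 -1.7] [ 0.02  0.01 -0.01] 59.4 25.0
15.2 [ 523.4 -178.6  105.3] [-0.3  0.6 -2.1] [-0.01 -0.05  0.02] 59.4 25.0
15.7 [ 523.4 -178.6  120.2] [ 0.4 -0.2 -1.8] [0.05 0.03 0.01] 59.1 25.0
16.6 [ 523.1 -178.6  149.8] [ 0.2 -0.1 -2.1] [ 0.05 -0.    0.03] 59.7 25.0
17.6 [ 523.1 -178.6  184.7] [-0.1 -0.4 -2. ] [ 0.01  0.01 -0.03] 59.4 25.0
```

View pics/s2.png

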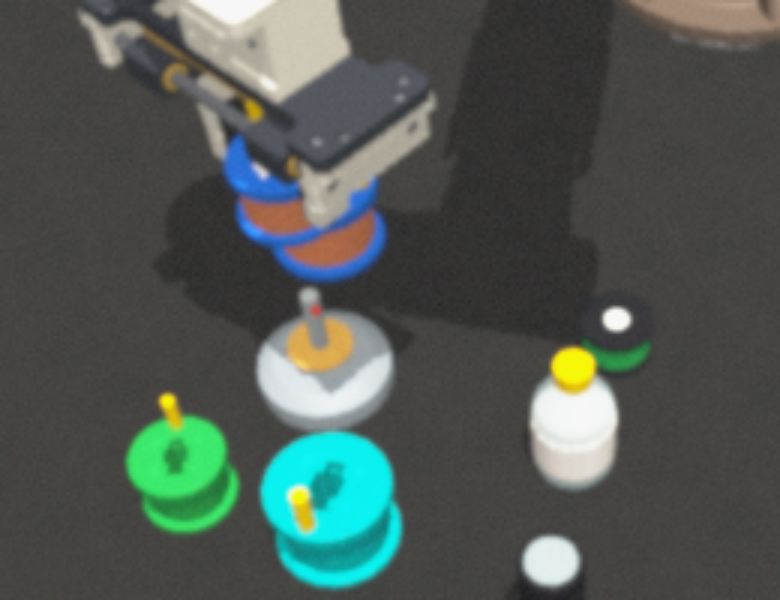

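The bobbin hangs in the gripper at (300,190) and the spindle (315,315) is empty; the wrist reads about 2 N of load. I'll carry it over the bottle to the tray.

```bash
python3 - <<'E'
from h import *
f=lambda:(lambda s:print(round(s['t'],1),s['tcp_pos'].round(1),s['contact_force'].round(1),s['moment'].round(2),round(s['width'],1),round(s['finger_force'],1)))(bot.read_state())
P=[577,262]
bot.line_to(P+[185],velocity=130);f()
bot.line_to(P+[45],velocity=80);f()
b=bot.read_state()['contact_force'][2]
for z in np.arange(40,23,-1.):
    bot.line_to(P+[z],velocity=15)
    if bot.read_state()['contact_force'][2]-b>3: break
f()
c,M,im=cam("scene");save("s3",cv2.resize(im[160:320,300:460],None,fx=3.7,fy=3.7))
E
```

```text
21.3 [577.  261.8 185.1] [-1.  -0.5 -1.7] [ 0.02 -0.03  0.03] 59.6 25.0
23.2 [577.3 262.2  45.5] [ 0.2  0.5 -1.6] [-0.04  0.03  0.01] 59.7 25.0
27.4 [577.2 262.1  26.1] [-3.5 -1.2  7.8] [-0.29  1.02  0.  ] 59.3 25.0
```

View pics/s3.png

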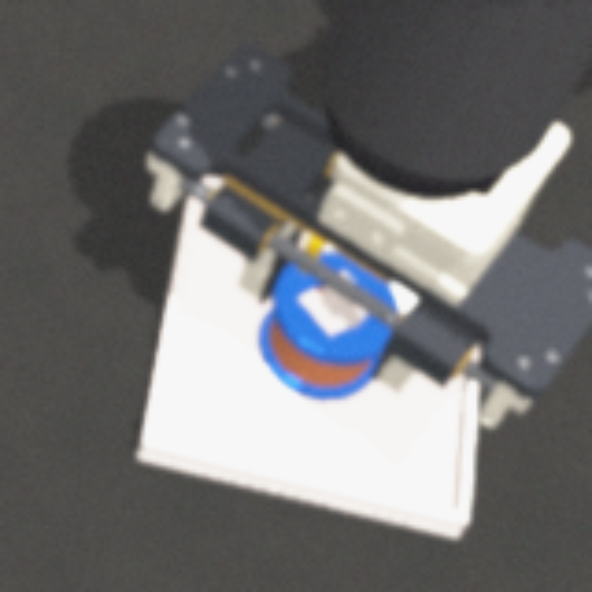

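The bobbin is on the tray floor at crop (335,310) and contact is felt at the expected height. Releasing, backing off and checking.

```bash
python3 - <<'E'
from h import *
s=bot.read_state()['tcp_pos']
bot.move_gripper(64);bot.move_gripper(86);bot.pause(.3)
bot.line_to([577,262,180],velocity=80)
c,M,im=cam("wrist");save("w4",im);c,M,im=cam("scene");save("s4",im)
c,M,im=cam("wrist");m=hsv(im,(105,120,100),(120,255,255))
for q in blobs(m,300): print(q,ray(c,M,q[0][0]+q[0][2]/2,q[0][1]+q[0][3]/2,40))
print(bot.read_state()['t'])
a=cv2.imread("pics/w4.png");b=cv2.imread("pics/s4.png");cv2.imwrite("pics/c4.png",cv2.resize(np.vstack([a,b]),(512,600)) if 0 else np.hstack([a[60:360,100:450],b[60:360,80:440]]))
E
```

```text
(array([ 227,  144,   66,   70, 2444], dtype=int32), array([257.98772504, 176.78355155])) [578.01993448 261.10610972  40.        ]
30.9667
```

View pics/c4.png

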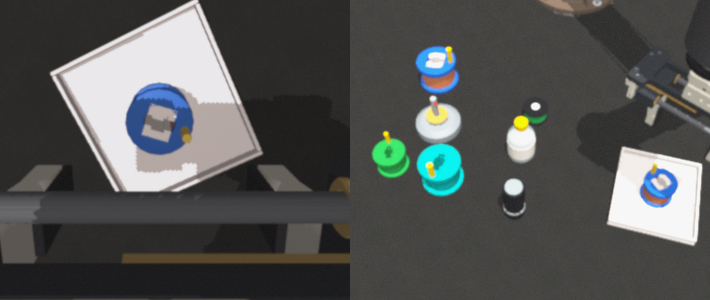

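The bobbin stands upright in the middle of the tray, at (658,187) in the right-hand picture, with its peg on top. The gripper is clear and the bystanders haven't moved, so I'm handing in.

```bash
python3 -c "
from plant import bot
print(bot.close_job())"
```

```text
the job is handed in; nothing more can be done
None
```

The job is handed in: I unlocked the bobbin, lifted it off the spindle and stood it upright, peg up, near the centre of the tray at about 31 s, leaving the bottle, lens tube and spare reel in place; the hand-in call did not return a verdict.

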